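# Let one tin out of the gravity-feed tin rack

### The arm

A 6-joint arm with a two-finger parallel gripper is mounted at the origin on a cart in front of the work surface, level with it; the furniture and walls round the work are solid. World frame = base frame: x ahead of the robot, y to its left, z up, the work surface at z = 0. Lengths are in m, angles in rad, forces in N, time in s.
With the tool pointing down it reaches from about 0.35 to 0.85 m from the base axis. Payload 8.1 kg.
Tool frame: the origin (TCP) lies at the very end of the fingers, on their centre line; the grasp point (between the pads) lies 19 mm behind it; z points along the fingers, y is the direction in which the jaws open and shut (so a half turn about z gives the same grasp; the last joint's range is limited). The gripper opens to 93 mm and grips with 3 to 60 N. Pads are 15 mm wide; open, the fingers measure 128 mm over their backs; the gripper's body (75 mm by 188 mm) begins 65 mm behind the grasp point.
Start: joints at [-1.363, 0.13, 1.488, -0, 1.523, -0.085], TCP at [0.173, -0.574, 0.219] pointing down, gripper open.
Joint ranges: [-2.96, 2.96], [-0.89, 2.26], [0.02, 2.5], [-1.34, 4.48], [0, 2.73], [-2.66, 2.66]. Speed limits (rad/s): [2.39, 2.39, 2.79, 3.14, 3.14, 3.14].

### API

Orientations are given as a rotation vector (axis times angle).
In Python, from plant import robot gives the robot as it stands.
- The arm moves only by the shell command python3 -m inch 'ROWS' [FORCE]. ROWS is JSON, a list that holds one entry, the list of rows, each a list of 7 numbers: the shift along the tool's x, y, z in cm, then the turn, a rotation vector about the tool's x, y, z in degrees, then the gripper command: -1 is fully open, 1 is shut, values between are in proportion. A call has 1 to 5 rows; each row shifts and turns the commanded pose from where the row before left it, along the tool's axes as they then stand; what a row does not reach is not made up. A row lasts 1/10 s, in which the tool goes at most 50 mm and 8.59 degrees, less where a joint would pass 70% of its speed; a pose out of reach is approached as far as the arm can. A call with a gripper value outside its range is refused whole. The fingers move at their own pace and stop on an object; FORCE is the grip in N (left out, the last holds). Time passes only in rows, so rows that do not move let the fingers close. It gives the time, the measured TCP pose, the force and the opening at its end, in the units of the state.
- robot.read_state(): the state, without advancing time (a new reading comes with each control period).
- robot.read_camera(name): name is "scene" or "top" or "wrist"; returns a dict with "image" (384x512x3 uint8, blue, green, red), "K" (3x3 intrinsics, pixels), "R" (3x3) and "t" (3): a world point X has camera coordinates R X + t; the wrist camera has in their place "tool_from_camera" (4x4, takes a point from camera to tool coordinates, whose origin is the TCP and whose axes are the flange's). Camera axes: x right, y down, z forward; pixel columns grow to the right and rows downward; lengths in m; the calibration is good to about 2 mm. The wrist camera is an equidistant fisheye: a pixel r from the principal point sees the ray r / f radians off the axis. A picture is of the moment at which its call begins: read the wrist's pose just before it. There is no depth.
- robot.close_job(): hands the job in, once; it reports no verdict.
The state is a dict: "t": time; "q": joint angles; "dq": joint speeds; "joint_torque": joint torques, N m; "tool_pos": TCP position; "orientation": TCP orientation; "force": force on the tool from outside, world axes, zero at the start; "wrist_torque": the same for the moment, N m; "opening": finger opening in m.
Only numpy, scipy, OpenCV 4.12 (cv2) and the standard library are available. Lean on these libraries where they do the work, as an engineer would, in place of code of your own. Each camera call takes 0.05 s, during which the arm holds its last target. There are 200 camera calls.

### The job

Let one tin out of the tin rack. First push the loose wooden tray along the worktop, fully home under the lower end of the chute until it meets the rack; then press the rack's black lever pad right down so that the gate at the other end lifts, keep it down until the front tin has rolled into the tray, and let the lever rock back up, so that the next tin waits behind the closed gate. Do not lift the tray or touch the tins, leave everything else as it stands, and finish with the tray, holding its one tin, still under the chute.

Things in the scene. Friction and masses are not known exactly. Their poses are not given: they have to be found in the camera images.
- tin_rack: Fixed steel tin rack, 220 x 100 mm, at most 155 mm high; its chute (76 mm wide inside) slopes 9 degrees down to an open lip at the -x end. Origin: on the worktop straight under the middle of the lip; +x points uphill along the chute, y across, z up. Chute floor 22 mm above the worktop at the lip. A cross strip under the lip, its face at x = +10 mm, stops the tray.
- catch_tray: Loose bamboo tray, 88 (x) x 124 (y) mm, 0.35 kg, in front of the lip. Origin: centre of underside; x as the rack's within 7 degrees. The wall to push: outer face at x = -44 mm, 40 mm high, 5 thick. Rack end: a 12 mm high sill at x = +44 mm that passes under the lip. Sides 34 mm high, floor 4 thick. Home: origin at x = -34, y = 0 mm in the rack's frame (sill against the strip).
- release_lever (a joint): Rocking lever, rad: 0 at rest (gate closed), 0.84 at its lower stop. It turns about the rack's y axis through lever_pivot. The front tin follows the rising gate and is let go at about 0.65 (a full press: 0.7 or more), while a roller on the lever comes down behind it and holds the next tin: one leaves per press. Springs back when let go (about 3 N at the pad to start, 5.5 N at the bottom).
- lever_pivot (a point): Point on the lever's cross axis, at the middle of the chute: x = +24, y = 0, z = +110 mm in the rack's frame.
- press_pad (a point): Black ribbed pad on the lever's uphill end, beside the chute on the rack's -y side: 46 (along the lever) x 40 x 5 mm; the point: centre of its upper face. At rest at x = +97, y = -66, z = +143 mm in the rack's frame, uphill edge tilted up 23 degrees; right down at x = +98, z = +77 mm, tilted down 25 degrees; it swings on an arc of 81 mm about the pivot axis. Free above.
- gate_edge (a point): Middle of the lower edge of the steel gate flap (70 mm wide), at the lever's downhill end. Closed it stands 38 mm above the chute floor in front of the first tin; pressed down it swings up and out, past the tin's top.
- tin_1_centre (a point): Middle of the front (lowest) tin, resting against the gate. All three tins are alike: 57 mm diameter, 72 mm long, about 0.18 kg, lying across the chute and free to roll down it.
- tin_2_centre (a point): Middle of the second tin, touching the first on its uphill side.
- tin_3_centre (a point): Middle of the third, uppermost tin.
- mug: Beige mug, 78 mm wide and 100 mm high, handle to one side; bystander. Origin: centre of its underside.
- jam: Jam jar, 71 mm wide and 110 mm high; bystander. Origin: centre of its underside.
- lemon_1: Lemon, 71 x 53 x 51 mm; bystander. Origin: at its underside as it lies at the start.
- lime_1: Lime, 60 x 48 x 48 mm; bystander. Origin: at its underside as it lies at the start.
- board: Wooden chopping board, 210 x 300 x 22 mm, lying flat; bystander. Origin: centre of its underside.
- veg_peeler: Vegetable peeler, 170 x 25 x 18 mm, white handle, lying on the chopping board; bystander. Origin: centre of its underside.
- bulb: Garlic bulb, about 50 mm, lying on the chopping board; bystander. Origin: centre of its underside.
- tin_1: Tin 1 itself, the one whose middle is tin_1_centre. Origin: centre of one flat end; its z runs along the tin's axis.
- tin_2: Tin 2 itself, the one whose middle is tin_2_centre. Origin: centre of one flat end; its z runs along the tin's axis.
- tin_3: Tin 3 itself, the one whose middle is tin_3_centre. Origin: centre of one flat end; its z runs along the tin's axis.
Things that resemble listed ones, but are neither listed nor needed, are in the scene too. There is more than one size of the catch_tray; the one meant has the size given above.

How it is judged:
By the outcome, as a careful person would: the job done as asked, in the order asked, and still so for the second after the job is handed in, with the robot touching nothing.
It also fails if it takes over 48 s, if anything falls off the work surface, if the arm or the gripper's body presses on something with over 40 N, if the wrist force passes 120 N, or if a joint passes its speed limit or range.

## Working session

There is one attempt and no reset: what is moved stays moved. The work goes in short steps, Python scripts to look and compute and a shell command to move; the robot and the scene stay as the last step left them, time stands still between calls to the robot, and variables do not carry over. Pictures are saved under pics/ and viewed, about 8 in all and at most 12, crops included, and the job is handed in when it is done.

```bash
ls; mkdir -p pics
python3 - <<'E'
from plant import robot
import cv2,numpy as np
s=robot.read_state();print(s)
for n in("scene","top"):
    c=robot.read_camera(n);cv2.imwrite(f"pics/{n}0.png",cv2.resize(c["image"],(800,600),interpolation=cv2.INTER_CUBIC));cv2.imwrite(f"pics/{n}_raw.png",c["image"])
    print(n,c["K"].tolist(),c["R"].tolist(),c["t"].tolist()); np.savez(f"{n}.npz",K=c["K"],R=c["R"],t=c["t"])
E
```

```text
pics
{'t': 0.0, 'q': array([-1.36341113e+00,  1.31133906e-01,  1.48926916e+00, -8.75323071e-06,
        1.52298555e+00, -8.53675890e-02]), 'dq': array([-6.82322008e-04, -3.50066475e-04, -1.42011862e-03, -2.56213539e-05,
        2.25400811e-04,  1.12161580e-03]), 'joint_torque': array([ 2.80740147e-03, -5.59843540e+01, -4.91753912e+01,  7.70401047e-02,
        3.57797602e-02, -1.24445587e-04]), 'tool_pos': array([ 0.17307451, -0.57391076,  0.21760928]), 'orientation': array([-3.10622373e+00, -4.57953894e-01,  1.85605797e-04]), 'force': array([-0.40352631,  0.19787007, -0.7773002 ]), 'wrist_torque': array([-0.01394812,  0.00898969, -0.00907644]), 'opening': 0.09311096670914694}
scene [[402.17066000368527, 0.0, 258.41838453169953], [0.0, 402.17066000368527, 192.37427608809622], [0.0, 0.0, 1.0]] [[-0.7137037475027359, -0.7003789542459096, -0.009812300951217186], [-0.5415182307314496, 0.5605977795961653, -0.626488735171934], [0.44428027931254344, -0.4418138182099506, -0.7793687082842837]] [0.3436399309677679, 0.40386940561282875, 1.1214748902233747]
top [[465.72264832314704, 0.0, 256.4025135676877], [0.0, 465.72264832314704, 193.67093994502468], [0.0, 0.0, 1.0]] [[0.01662104104111292, -0.9998390767343922, 0.006749935527680964], [-0.9785646095324932, -0.01765256915265637, -0.20518209418180075], [0.20526822931283908, -0.003194908015717419, -0.9787005397962865]] [-0.08089051355755279, 0.5574016990592082, 1.4087213798530878]
```

View pics/scene0.png

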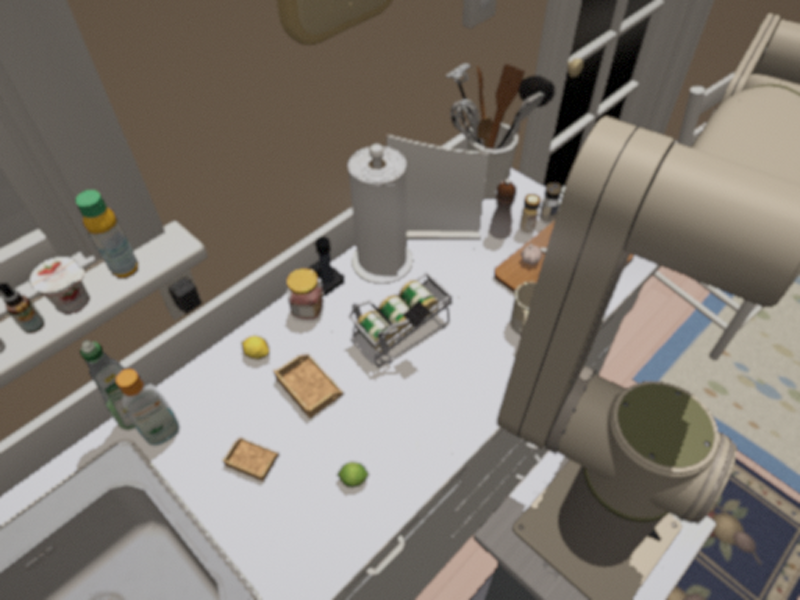

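View pics/top0.png

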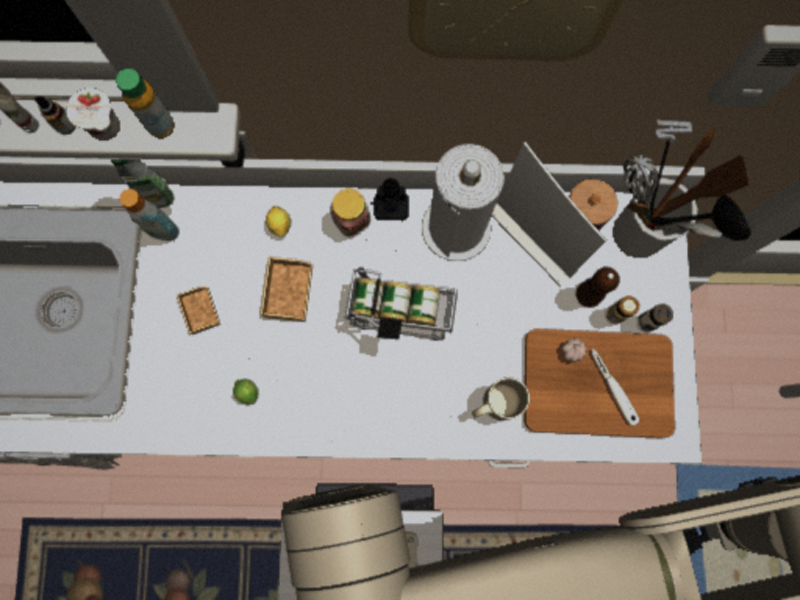

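The scene and top views show two trays. The larger is at top (287,290) and the smaller at (198,310). The rack is at about (400,303), with its lip on the left, and the lever pad is at (390,328). I'll enlarge this part to confirm.

```bash
cat > h.py <<'E'
import numpy as np,cv2
def cam(n):
    d=np.load(f"{n}.npz");return d["K"],d["R"],d["t"]
def ray(n,u,v,z):
    K,R,t=cam(n);C=-R.T@t;d=R.T@np.linalg.solve(K,[u,v,1.]);return C+d*(z-C[2])/d[2]
def proj(n,X):
    K,R,t=cam(n);p=(R@np.atleast_2d(X).T).T+t;p=p@K.T;return p[:,:2]/p[:,2:]
E
python3 - <<'E'
import cv2
a=cv2.imread("pics/top_raw.png")[155:225,105:300]
b=cv2.imread("pics/scene_raw.png")[170:310,140:300]
cv2.imwrite("pics/ct.png",cv2.resize(a,None,fx=4,fy=4,interpolation=cv2.INTER_CUBIC))
E
```

```text
(no output)
```

View pics/ct.png

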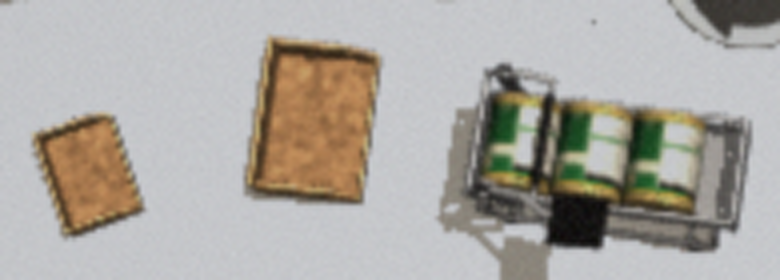

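Candidates are the small tray at crop (90,175) and the large one at (315,122). I'll measure both against 88x124 mm and estimate the rack pose.

Run:
```python
from h import *
np.set_printoptions(precision=4,suppress=True)
f=lambda u,v,z:ray("top",105+(u+.5)/4-.5,155+(v+.5)/4-.5,z)
def quad(p,z):
    q=np.array([f(*a,z)[:2] for a in p]);print(q.tolist(),'edges',[round(np.linalg.norm(q[i]-q[i-1])*1000) for i in range(4)],'c',q.mean(0));return q
# TL TR BR BL
quad([(268,38),(381,53),(362,203),(246,195)],.036)
quad([(35,135),(112,114),(144,210),(68,236)],.03)
p=quad([(552,197),(609,202),(606,248),(548,243)],.143)
# tin line: tops of tin circles' end middles
for a,b in [((517,93),(517,190)),((592,100),(588,203)),((667,108),(663,213))]:
    print(f(*a,.09),f(*b,.09))
```

```text
[[0.6561034522563375, 0.20470937407953646], [0.6452468758142385, 0.1128360263503915], [0.5218338875808451, 0.12280470528189774], [0.5266481649297221, 0.2152049667775021]] edges [130, 93, 124, 93] c [0.5875 0.1639]
[[0.573699406782305, 0.3883084519923483], [0.5921144866788381, 0.3278305799803779], [0.5141586614392173, 0.2968125732015885], [0.49213878195986716, 0.35563413646874154]] edges [88, 63, 84, 63] c [0.543  0.3421]
[[0.5094326083482114, -0.03083245647888294], [0.5064367238368105, -0.07291239573696538], [0.472117526866776, -0.07127574570180328], [0.47507308494368783, -0.02867816754269921]] edges [34, 42, 34, 43] c [ 0.4908 -0.0509]
[ 0.6008 -0.0005  0.09  ] [ 0.5243 -0.0025  0.09  ]
[ 0.5963 -0.0587  0.09  ] [ 0.5151 -0.0571  0.09  ]
[ 0.591  -0.1168  0.09  ] [ 0.5084 -0.1146  0.09  ]
```

The large tray measures about 88x124 mm once wall height is allowed for, and it lies in front of the lip, so it is the one meant. The small one is about 60x85 mm. Next I'll go above the tray, where opening both fingers across its wall should keep it square while I push.

```bash
for i in 1 2 3 4; do python3 -m inch '[[[3.1,-3.4,-0.4,0,0,0,-1],[3.1,-3.4,-0.4,0,0,0,-1],[3.1,-3.4,-0.4,0,0,0,-1],[3.1,-3.4,-0.4,0,0,0,-1],[3.1,-3.4,-0.4,0,0,0,-1]]]'; done
python3 -m inch '[[[0,0,0,0,0,-8.3,-1],[0,0,0,0,0,-8.3,-1],[0,0,0,0,0,-8.3,-1],[0,0,0,0,0,-8.3,-1]]]'
python3 -m inch '[[[0,0,0,0,0,-8.3,-1],[0,0,0,0,0,-8.3,-1],[0,0,0,0,0,-8.3,-1],[0,0,0,0,0,-8.3,-1],[0,0,0,0,0,0,-1]]]'
cat > look.py <<'E'
import sys;from plant import robot;import cv2,numpy as np
s=robot.read_state();c=robot.read_camera("wrist");n=sys.argv[1]
cv2.imwrite(f"pics/{n}_raw.png",c["image"]);cv2.imwrite(f"pics/{n}.png",cv2.resize(c["image"],(800,600),interpolation=cv2.INTER_CUBIC))
np.savez(f"{n}_w.npz",K=c["K"],T=c["tool_from_camera"],p=s["tool_pos"],o=s["orientation"])
print(s["t"],s["tool_pos"],s["orientation"],s["force"],s["q"])
E
python3 look.py w1
```

```text
t: 0.6
tool_pos: [0.2728, -0.3651, 0.2383]
orientation: [-3.108, -0.457, 0.0]
force: [0.2, 0.2, 0.9]
opening: 0.093
t: 1.1
tool_pos: [0.3721, -0.1576, 0.2586]
orientation: [3.108, 0.458, 0.0]
force: [0.4, -0.0, -0.8]
opening: 0.093
t: 1.6
tool_pos: [0.4715, 0.05, 0.2786]
orientation: [3.108, 0.459, -0.0]
force: [1.2, -0.9, -0.3]
opening: 0.0932
t: 2.1
tool_pos: [0.5708, 0.2575, 0.2982]
orientation: [3.108, 0.459, -0.001]
force: [0.5, -0.6, 1.5]
opening: 0.0932
t: 2.5
tool_pos: [0.5703, 0.2557, 0.2977]
orientation: [-2.843, -1.336, 0.002]
force: [-0.1, -0.1, 0.2]
opening: 0.0932
t: 3.0
tool_pos: [0.5703, 0.2555, 0.298]
orientation: [-2.347, -2.088, 0.002]
force: [0.4, -0.3, -0.1]
opening: 0.0928
3.0 [0.57029471 0.25546865 0.29798476] [-2.34682340e+00 -2.08787551e+00  1.64496570e-03] [ 0.36015328 -0.29043399 -0.10554613] [3.39120633e-01 1.80991607e-01 1.28923906e+00 1.60429213e-05
 1.67249996e+00 4.55772425e-01]
```

View pics/w1.png

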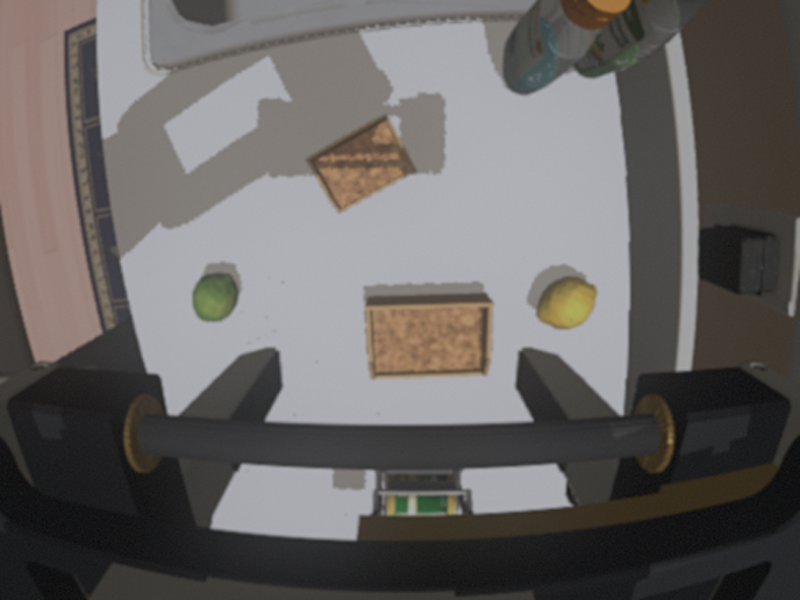

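The wrist view shows the large tray with wall-top corners at (366,297) and (492,293). The lip end of the rack frame is at about (377..470, 515). I'll convert these to world positions.

```bash
cat >> h.py <<'E'
from scipy.spatial.transform import Rotation as Ro
def wray(n,u,v,z):  # u,v in 800x600 picture
    d=np.load(f"{n}_w.npz");K=d["K"];u=(u+.5)/1.5625-.5;v=(v+.5)/1.5625-.5
    a=np.array([(u-K[0,2])/K[0,0],(v-K[1,2])/K[1,1]]);r=np.hypot(*a);c=np.r_[np.sin(r)*a/r,np.cos(r)]
    W=Ro.from_rotvec(d["o"]).as_matrix();T=d["T"];o=W@T[:3,3]+d["p"];e=W@T[:3,:3]@c
    return o+e*(z-o[2])/e[2]
E
python3 - <<'E'
from h import *
np.set_printoptions(precision=4,suppress=True)
for p in [(366,297,.04),(492,293,.04),(373,377,.012),(489,374,.012),(377,515,.06),(470,515,.06),(377,515,.03),(470,515,.03)]: print(p,wray("w1",*p))
d=np.load("w1_w.npz");print(Ro.from_rotvec(d["o"]).as_matrix(),d["T"])
E
```

```text
(366, 297, 0.04) [0.536  0.2242 0.04  ]
(492, 293, 0.04) [0.6554 0.2143 0.04  ]
(373, 377, 0.012) [0.5286 0.13   0.012 ]
(489, 374, 0.012) [0.6522 0.1182 0.012 ]
(377, 515, 0.06) [ 0.5144 -0.0194  0.06  ]
(470, 515, 0.06) [ 0.6177 -0.0336  0.06  ]
(377, 515, 0.03) [ 0.5096 -0.045   0.03  ]
(470, 515, 0.03) [ 0.6205 -0.0602  0.03  ]
[[ 0.1164  0.9932 -0.0011]
 [ 0.9932 -0.1164 -0.0004]
 [-0.0005 -0.001  -1.    ]] [[ 0.0006 -0.9671 -0.2544  0.0701]
 [ 1.      0.0007 -0.      0.0006]
 [ 0.0002 -0.2544  0.9671 -0.1669]
 [ 0.      0.      0.      1.    ]]
```

The tray centre is about (.593,.172), only ~3 mm off the rack axis, and it is yawed ~1.5° from the rack. I'll set the finger spacing to about 60 mm and come down behind the wall.

```bash
python3 -m inch '[[[0.2,1.4,0,0,0,0,-0.3],[0.2,1.3,0,0,0,0,-0.3],[0,0,4.5,0,0,0,-0.3],[0,0,4.5,0,0,0,-0.3],[0,0,4.5,0,0,0,-0.3]]]'
python3 -m inch '[[[0,0,4.5,0,0,0,-0.3],[0,0,4.5,0,0,0,-0.3],[0,0,3.5,0,0,0,-0.3],[0,0,2.0,0,0,0,-0.3],[0,0,0,0,0,0,-0.3]]]'
python3 look.py w2
```

```text
t: 3.55
tool_pos: [0.5979, 0.2563, 0.1622]
orientation: [2.355, 2.079, 0.001]
force: [0.6, 0.1, -0.3]
opening: 0.0613
t: 4.05
tool_pos: [0.5943, 0.2551, 0.0138]
orientation: [-2.352, -2.078, 0.012]
force: [-0.3, -1.1, 0.5]
opening: 0.0602
4.05 [0.594278   0.25506409 0.01377713] [-2.35161921 -2.07838943  0.01174374] [-0.27767708 -1.07696561  0.52142575] [ 3.26176412e-01  4.36566966e-01  1.51196376e+00 -1.38651946e-05
  1.20117351e+00  4.49379479e-01]
```

View pics/w2.png

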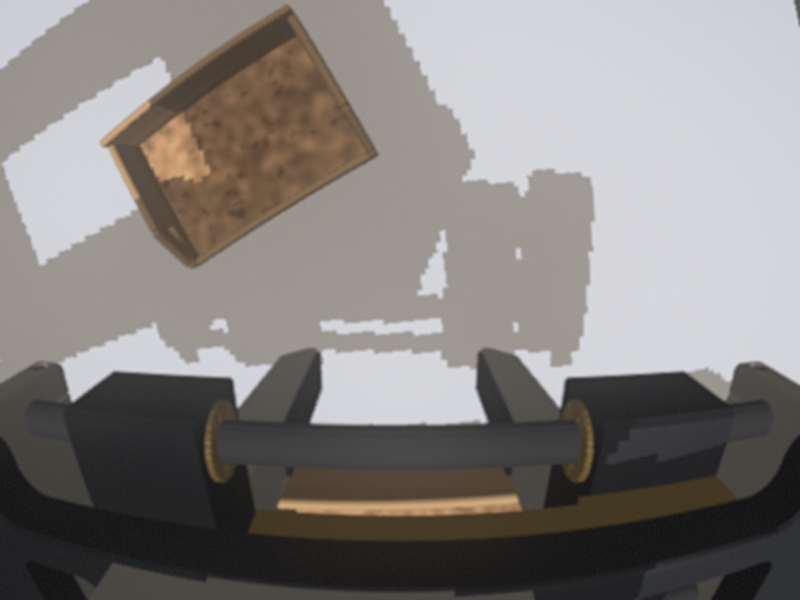

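The tray wall is behind the fingers at (400,490), clear of them. I'll push along -tool x.

```bash
python3 -m inch '[[[-1,0,0,0,0,0,-0.3],[-1,0,0,0,0,0,-0.3],[-0.8,0,0,0,0,0,-0.3],[-0.8,0,0,0,0,0,-0.3],[-0.8,0,0,0,0,0,-0.3]]]'
python3 -m inch '[[[-0.8,0,0,0,0,0,-0.3],[-0.8,0,0,0,0,0,-0.3],[-0.8,0,0,0,0,0,-0.3],[-0.8,0,0,0,0,0,-0.3],[-0.8,0,0,0,0,0,-0.3]]]'
python3 - <<'E'
from plant import robot;import cv2
for n in("top","scene"):
    c=robot.read_camera(n);cv2.imwrite(f"pics/{n}2_raw.png",c["image"])
a=cv2.resize(cv2.imread("pics/top2_raw.png")[150:230,145:305],None,fx=5,fy=5,interpolation=cv2.INTER_CUBIC);cv2.imwrite("pics/ct2.png",a)
E
```

```text
t: 4.6
tool_pos: [0.5935, 0.2124, 0.0199]
orientation: [2.35, 2.084, 0.004]
force: [1.2, 4.1, 2.9]
opening: 0.0602
t: 5.1
tool_pos: [0.5877, 0.1723, 0.0186]
orientation: [-2.35, -2.085, 0.0]
force: [0.5, 3.5, 2.0]
opening: 0.0602
```

View pics/ct2.png

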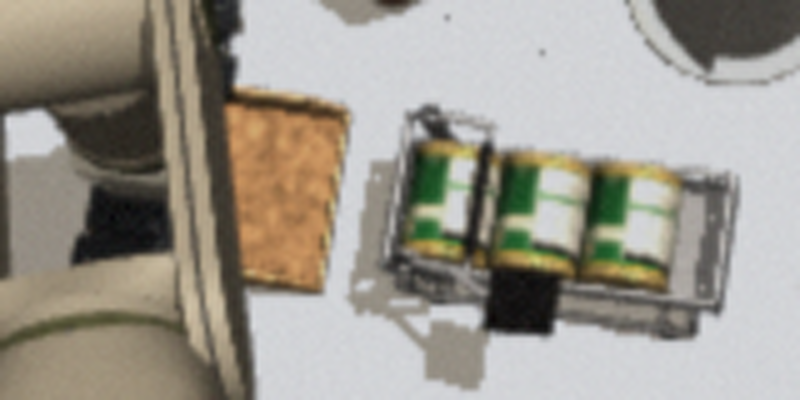

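The tray's rack-end corners are at crop (349,108) and (321,292). The rack's front posts are at (411,112) and (390,268). I'll check the sideways alignment.

Run:
```python
from h import *
np.set_printoptions(precision=4,suppress=True)
f=lambda u,v,z:ray("top",145+(u+.5)/5-.5,150+(v+.5)/5-.5,z)[:2]
ex=np.array([-.119,-.993]);ey=np.array([.993,-.119])
for nm,u,v,z in [("sillR",349,108,.034),("sillL",321,292,.034),("padTL",489,268,.134),("padTR",558,275,.152),("padBR",553,333,.152),("padBL",485,328,.134),("t1far",440,142,.081),("t2far",547,152,.09),("t3far",638,164,.099),("backR",738,175,.1),("backL",722,310,.1),("frontR",411,112,.11),("frontL",390,268,.11)]:
    p=f(u,v,z);print(nm,p,"rack",(np.array([(p-[.568,.0375])@ex,(p-[.568,.0375])@ey])*1e3).round())
```

```text
sillR [0.6355 0.0657] rack [-36.  64.]
sillL [0.5145 0.0793] rack [-35. -58.]
padTL [ 0.5131 -0.0299] rack [ 73. -46.]
padTR [ 0.5063 -0.0709] rack [115. -48.]
padBR [ 0.4719 -0.0685] rack [117. -83.]
padBL [ 0.477  -0.0283] rack [ 76. -82.]
t1far [0.6025 0.0039] rack [29. 38.]
t2far [ 0.5952 -0.063 ] rack [97. 39.]
t3far [ 0.5864 -0.1191] rack [153.  37.]
backR [ 0.5804 -0.1806] rack [215.  38.]
backL [ 0.4961 -0.1709] rack [216. -47.]
frontR [0.614  0.0208] rack [11. 48.]
frontL [0.5166 0.0306] rack [ 13. -50.]
```

The rack estimate holds together: front posts at y ±49, and the tins where expected. The tray is 3 mm to +y and still has about 45 mm to go. I'll push on with a slight sideways bias, then slowly until contact.

```bash
python3 -m inch '[[[-0.8,-0.08,0,0,0,0,-0.3],[-0.8,-0.08,0,0,0,0,-0.3],[-0.8,-0.08,0,0,0,0,-0.3],[-0.6,-0.05,0,0,0,0,-0.3],[-0.4,0,0,0,0,0,-0.3]]]'
python3 -m inch '[[[-0.3,0,0,0,0,0,-0.3],[-0.3,0,0,0,0,0,-0.3],[-0.2,0,0,0,0,0,-0.3]]]'
python3 -m inch '[[[-0.2,0,0,0,0,0,-0.3],[-0.1,0,0,0,0,0,-0.3]]]'
```

```text
t: 5.7
tool_pos: [0.5804, 0.1387, 0.0183]
orientation: [-2.35, -2.084, 0.001]
force: [-0.4, 0.9, -0.8]
opening: 0.06
t: 6.0
tool_pos: [0.58, 0.1314, 0.0186]
orientation: [-2.35, -2.085, -0.0]
force: [0.3, 1.5, -0.3]
opening: 0.0605
t: 6.2
tool_pos: [0.5796, 0.1285, 0.0186]
orientation: [2.35, 2.085, 0.0]
force: [0.7, 1.0, 0.0]
opening: 0.0605
```

```bash
for i in 1 2 3; do python3 -m inch '[[[-0.2,0,0,0,0,0,-0.3],[-0.1,0,0,0,0,0,-0.3]]]' | egrep "pos|force"; done
```

```text
tool_pos: [0.5797, 0.1269, 0.0191]
force: [-0.0, 10.8, 1.2]
tool_pos: [0.5804, 0.1264, 0.0201]
force: [2.0, 20.9, 3.6]
tool_pos: [0.5805, 0.126, 0.0209]
force: [2.4, 31.7, 5.6]
```

The tray is home: force rose to 30 N with no further movement. I'll back off, lift and shut the fingers.

```bash
python3 -m inch '[[[1,0,0,0,0,0,-0.3],[1.5,0,0,0,0,0,-0.3],[0,0,-3,0,0,0,1],[0,0,-4,0,0,0,1],[0,0,-4.5,0,0,0,1]]]' 20
python3 -m inch '[[[0,0,-4.5,0,0,0,1],[0,0,-4.5,0,0,0,1],[-4,0,0,0,0,0,1],[-4,0,0,0,0,0,1],[-4,-3,0,0,0,0,1]]]'
python3 -m inch '[[[-4,-2.5,0,0,0,0,1],[-4,-1,0,0,0,0,1],[0,0,0,0,0,0,1],[0,0,0,0,0,0,1]]]'
python3 - <<'E'
from plant import robot;import numpy as np;from scipy.spatial.transform import Rotation as Ro
s=robot.read_state();W=Ro.from_rotvec(s["orientation"]).as_matrix()
print(s["tool_pos"],W.round(3).tolist(),"to pad cm",W.T@(np.array([.4888,-.0517,.17])-s["tool_pos"])*100)
E
python3 look.py w3
```

```text
t: 7.3
tool_pos: [0.5801, 0.1445, 0.1332]
orientation: [-2.348, -2.085, 0.005]
force: [1.0, 0.1, 0.7]
opening: 0.041
t: 7.8
tool_pos: [0.5385, 0.0273, 0.2235]
orientation: [2.349, 2.085, -0.001]
force: [-0.1, -1.3, -0.4]
opening: 0.0021
t: 8.2
tool_pos: [0.4932, -0.047, 0.2239]
orientation: [2.352, 2.082, 0.0]
force: [0.9, 0.4, 0.1]
opening: 0.0006
[ 0.49318487 -0.047033    0.22385531] [[0.121, 0.993, 0.0], [0.993, -0.121, -0.0], [-0.0, 0.0, -1.0]] to pad cm [-0.5158246  -0.38095856  5.38542615]
8.2 [ 0.49318487 -0.047033    0.22385531] [2.35192146e+00 2.08222018e+00 3.11878633e-04] [0.92551324 0.40859451 0.08643596] [-1.98551979e-01 -1.58465249e-01  1.76487118e+00 -7.48995980e-05
  1.53475860e+00 -7.70514060e-02]
```

View pics/w3.png

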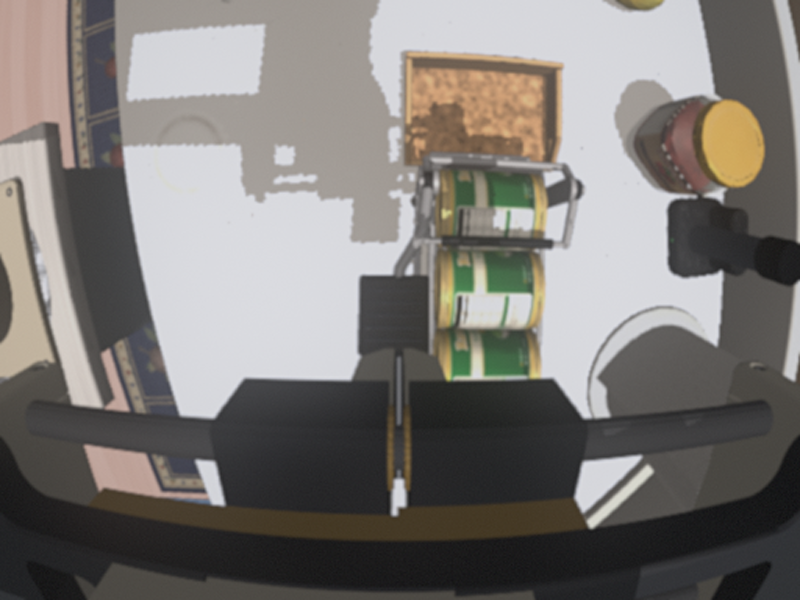

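The tray sits square under the lip, wall corners (405,53) and (562,66). The pad spans (360..427, 277..353). The gate is shut in front of tin 1.

Run:
```python
from h import *
ex=np.array([-.119,-.993]);ey=np.array([.993,-.119])
for nm,u,v,z in [("padDL",360,276,.134),("padDR",427,278,.134),("padUL",357,353,.152),("trayL",405,53,.04),("trayR",562,66,.04),("t1L",440,195,.065),("t1R",547,190,.065)]:
    p=wray("w3",u,v,z)[:2];print(nm,p.round(4),(np.array([(p-[.568,.0375])@ex,(p-[.568,.0375])@ey])*1e3).round())
```

```text
padDL [ 0.4745 -0.0258] [ 74. -85.]
padDR [ 0.5119 -0.0315] [ 75. -48.]
padUL [ 0.4686 -0.0648] [113. -87.]
trayL [0.5193 0.1231] [-79. -59.]
trayR [0.6406 0.1057] [-76.  64.]
t1L [0.53   0.0118] [ 30. -35.]
t1R [0.6079 0.0085] [24. 43.]
```

The tray face is at x≈-78, y≈+2 mm, so it is home. The pad matches the prediction. Now I'll press.

```bash
python3 -m inch '[[[-0.5,-0.35,0,0,0,0,1],[0,0,2.5,0,0,0,1],[0,0,2.5,0,0,0,1],[0,0,1.5,0,0,0,1],[0,0,1,0,0,0,1]]]'
python3 -m inch '[[[0,0,1.2,0,0,0,1],[0,0,1.2,0,0,0,1],[0,0,1.2,0,0,0,1],[0,0,1.2,0,0,0,1],[0,0,1,0,0,0,1]]]'
python3 -m inch '[[[0,0,0.5,0,0,0,1],[0,0,0.3,0,0,0,1]]]'
```

```text
t: 8.75
tool_pos: [0.4885, -0.0502, 0.1471]
orientation: [-2.347, -2.086, 0.002]
force: [-1.2, -0.7, 3.6]
opening: 0.0003
t: 9.25
tool_pos: [0.4899, -0.0505, 0.0903]
orientation: [2.35, 2.085, 0.003]
force: [0.3, 2.1, 6.5]
opening: 0.0007
t: 9.45
tool_pos: [0.4893, -0.0505, 0.0822]
orientation: [-2.349, -2.085, -0.001]
force: [-0.6, 1.5, 6.0]
opening: 0.0004
```

Contact was at z≈.147 and the spring force is as described. The rest of the stroke comes next, then hold.

```bash
python3 -m inch '[[[0,0,0.3,0,0,0,1],[0,0,0.2,0,0,0,1]]]'
python3 -m inch '[[[0,0,0.1,0,0,0,1],[0,0,0,0,0,0,1],[0,0,0,0,0,0,1],[0,0,0,0,0,0,1],[0,0,0,0,0,0,1]]]'
python3 -m inch '[[[0,0,0,0,0,0,1],[0,0,0,0,0,0,1],[0,0,0,0,0,0,1],[0,0,0,0,0,0,1],[0,0,0,0,0,0,1]]]'
python3 look.py w4
```

```text
t: 9.65
tool_pos: [0.4897, -0.0505, 0.0788]
orientation: [-2.35, -2.085, -0.002]
force: [-9.0, 4.0, 25.8]
opening: 0.0
t: 10.15
tool_pos: [0.4898, -0.0505, 0.0788]
orientation: [2.349, 2.085, 0.002]
force: [-9.9, 3.2, 25.1]
opening: 0.0005
t: 10.65
tool_pos: [0.4898, -0.0505, 0.0789]
orientation: [2.349, 2.085, 0.002]
force: [-9.4, 4.0, 24.3]
opening: 0.0004
10.65 [ 0.48978424 -0.05049729  0.07886246] [2.34937617e+00 2.08541417e+00 2.05332647e-03] [-9.4333071   3.96449295 24.27286828] [-2.07642136e-01 -4.75863117e-02  1.93425358e+00  9.98168423e-04
  1.25400968e+00 -8.90514467e-02]
```

View pics/w4.png

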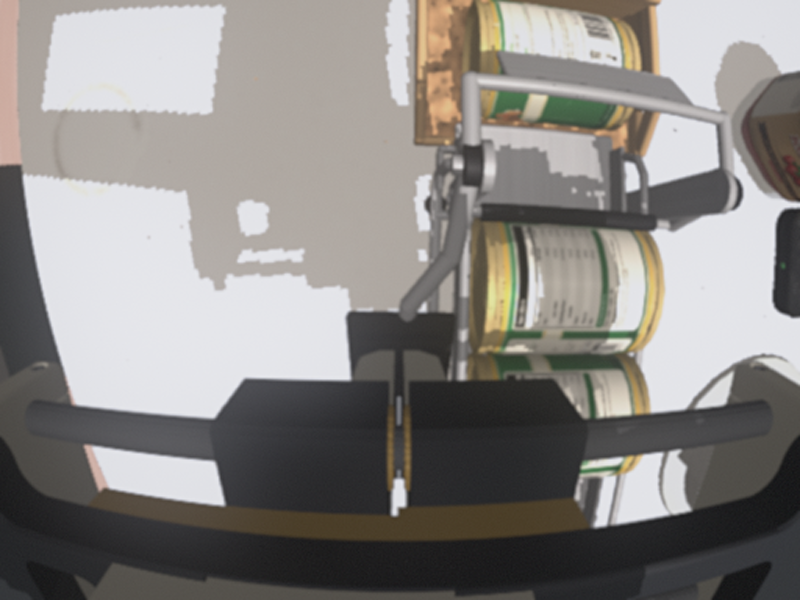

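Tin 1 is in the tray at (560,60), and the roller holds tin 2 at (565,290). I'll let the lever up smoothly, then rise clear.

```bash
python3 -m inch '[[[0,0,-0.8,0,0,0,1],[0,0,-1.2,0,0,0,1],[0,0,-1.2,0,0,0,1],[0,0,-1.2,0,0,0,1],[0,0,-1.2,0,0,0,1]]]'
python3 -m inch '[[[0,0,-1.2,0,0,0,1],[0,0,-1.5,0,0,0,1],[0,0,-3,0,0,0,1],[0,0,-4,0,0,0,1],[0,0,-4,0,0,0,1]]]'
python3 -m inch '[[[-3,-3,-3,0,0,0,1],[-3,-3,-3,0,0,0,1],[-3,-3,0,0,0,0,1],[0,0,0,0,0,0,1],[0,0,0,0,0,0,1]]]'
python3 look.py w5
python3 - <<'E'
from plant import robot;import cv2
cv2.imwrite("pics/top5_raw.png",robot.read_camera("top")["image"])
a=cv2.resize(cv2.imread("pics/top5_raw.png")[90:300,80:460],None,fx=2.1,fy=2.1,interpolation=cv2.INTER_CUBIC);cv2.imwrite("pics/ct5.png",a)
E
```

```text
t: 11.2
tool_pos: [0.4892, -0.0503, 0.1335]
orientation: [-2.349, -2.085, -0.001]
force: [-0.0, 1.8, 1.6]
opening: 0.0005
t: 11.7
tool_pos: [0.4884, -0.0509, 0.2711]
orientation: [-2.349, -2.085, 0.002]
force: [0.8, 0.6, 0.2]
opening: 0.0006
t: 12.2
tool_pos: [0.3913, -0.1281, 0.3281]
orientation: [2.351, 2.082, 0.001]
force: [0.3, -0.1, 0.4]
opening: 0.0006
12.2 [ 0.39128808 -0.12814377  0.32806786] [2.35137837e+00 2.08177154e+00 1.03791152e-03] [ 0.30232297 -0.05897952  0.40156833] [-4.41322857e-01 -4.08527817e-01  1.78089718e+00  1.81604652e-04
  1.76796065e+00 -3.19804621e-01]
```

View pics/w5.png

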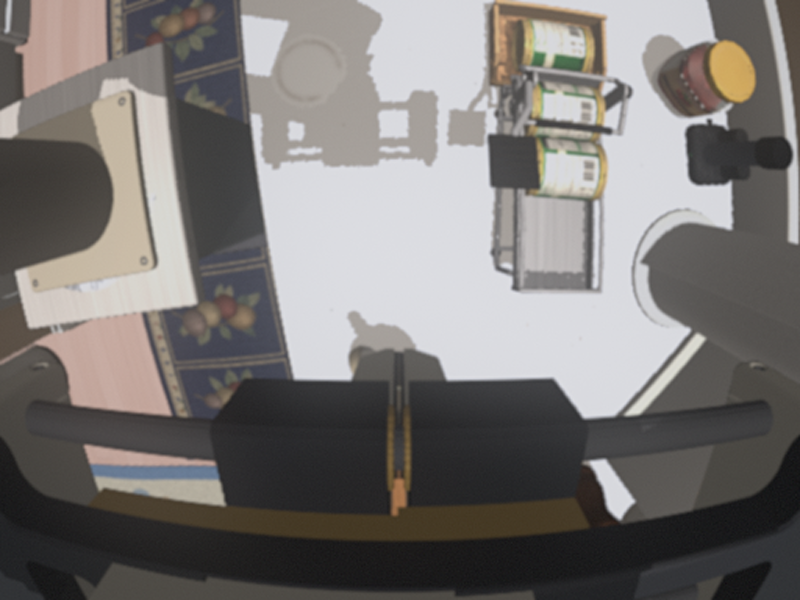

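View pics/ct5.png

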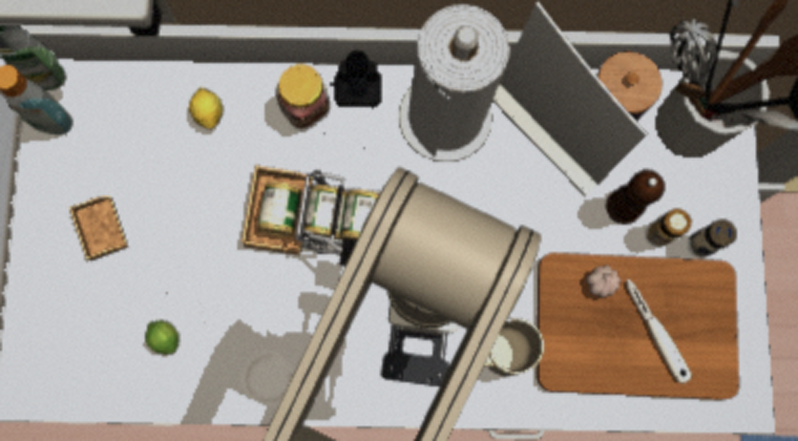

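Tin 1 lies in the tray, tins 2 and 3 are behind the closed gate, and the lever is up. The other things on the worktop look undisturbed. One more check: whether the tray stayed home after the tin landed.

Run:
```python
from h import *
ex=np.array([-.119,-.993]);ey=np.array([.993,-.119])
R=lambda p:(np.array([(p-[.568,.0375])@ex,(p-[.568,.0375])@ey])*1e3).round(1)
for nm,u,v in [("trayL",495,3),("trayR",607,14)]: print(nm,R(wray("w5",u,v,.04)[:2]))
for nm,u,v in [("topL",242,249),("topR",257,167)]: print(nm,R(ray("top",80+(u+.5)/2.1-.5,90+(v+.5)/2.1-.5,.037)[:2]))
```

```text
trayL [-76.3 -57.9]
trayR [-81.1  65.7]
topL [-78.  -65.6]
topR [-75.9  63.9]
```

The tray face averages x≈-78 mm in both views, so it is still home. I'll hand in.

```bash
python3 -c "
from plant import robot;print(robot.close_job())"
```

```text
the job is handed in; nothing more can be done
None
```

The job is done and handed in at about 12.3 s, with one tin let out into the tray. I pushed the larger tray (88 x 124 mm) home under the lip, pressed the lever pad to its lower stop, held it about 1 s, and let it rock back up.

Last checks:
- **Tray:** its pushed face is at about x = -78 mm in the rack's frame in both the wrist and top views, which is the home position. The top view puts it within 1 mm of the rack's centre line and the wrist view about 4 mm off; the two differ by a few mm and a degree or two at the corners, about reading accuracy.
- **Tins:** the wrist picture shows tin 1 alone in the tray, with tins 2 and 3 behind the closed gate and the lever back up.
- **Surroundings:** the mug, jam jar, lemon, lime, board, peeler and bulb look undisturbed, and nothing fell.
- **Forces:** the highest readings were about 32 N at the fingers as the tray met the rack and about 28 N at the lever's lower stop. About 9 N of the latter was sideways in world x; I did not trace its cause.

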